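Release a photometer's battery tray through its latch slot

ROBOT

A 6-joint arm with a two-finger parallel gripper is mounted at the origin on the work surface. World frame = base frame: x ahead of the robot, y to its left, z up, the work surface at z = 0. Lengths are in mm, angles in rad, forces in N, time in s.
With the tool pointing down it reaches from about 375 to 825 mm from the base axis. Payload 5.5 kg.
Tool frame: the origin (TCP) lies on the centre line of the jaws, within the pads' length; the fingertips stand 19 mm ahead of it and the grasp point (between the pads) is the TCP; z points along the fingers, y is the line along which they close (so a half turn about z gives the same grasp; the last joint's range is limited). The gripper opens to 85 mm and grips with 20 to 120 N. Pads are 22 mm wide; open, the fingers measure 114 mm over their backs; the gripper's body (76 mm by 85 mm) begins 54 mm behind the grasp point. The pads swing forward as they close: fully open they stand 13 mm farther back than shut.
Start: joints at [1.242, 0.314, -0.047, 1.21, 0, 1.571], TCP at [193.741, 567.855, 250.299] pointing down, gripper open.
Joint ranges: [-2.67, 2.67], [-0.69, 1.73], [-1.03, 1.25], [-2.08, 2.16], [-1.42, 1.45], [-3.14, 3.14]. Speed limits (rad/s): [2.39, 2.39, 3.01, 3.14, 3.14, 3.14].

INTERFACE

Orientations are given as [roll, pitch, yaw] about the fixed x, y, z axes, in that order (R = Rz(yaw) Ry(pitch) Rx(roll)).
In Python, from rig import ctrl gives the robot as it stands. Calls block until the motion is done:
- ctrl.goto(position, orientation): joint-space move of the TCP to a pose.
- ctrl.move_linear(position, frame=None, max_speed=150, force_limit=None): straight line of the TCP; frame=None keeps the orientation; max_speed is the mean speed in mm/s. With force_limit (N) it stops when the force on the tool has changed by that much, and returns True; else False.
- ctrl.move_joints(angles): joint-space move.
- ctrl.gripper_to(opening): finger opening in mm; the grip force is fixed at half the most; returns when the fingers have stopped.
- ctrl.hold(seconds).
- ctrl.solve_ik(position, orientation): joint angles nearest the present ones, or None.
- ctrl.sense(): the state.
- ctrl.snapshot(name): name is "scene" or "top" or "wrist"; returns the picture (480x640x3 uint8, red, green, blue); there is no depth.
- ctrl.get_calibration(name): a dict with "intrinsics" (3x3 intrinsics, pixels), "extrinsics" (4x4, takes a point from world to camera coordinates). Camera axes: x right, y up, looking along -z (the intrinsics and any distortion apply to the point x, -y, -z); pixel columns grow to the right and rows downward; lengths in mm; the calibration is good to about 2 mm. A picture is of the moment at which its call begins: read the wrist's pose just before it. get_calibration takes no time and is no camera call; for the wrist camera it gives the pose at the moment of the call.
A pose or a line that the arm cannot do raises ctrl.PlanningError and nothing moves.
- ctrl.hand_in(): hands the job in; it is judged then, once.
The state is a dict: "time": time; "joint_positions": joint angles; "qvel": joint speeds; "joint_torque": joint torques, N m; "eef_pos": TCP position; "tool_rot": TCP orientation; "wrist_force": force on the tool from outside, world axes, zero at the start; "wrist_torque": the same for the moment, N m; "gripper_width": finger opening in mm; "finger_force": force on a finger pad.
Only numpy, scipy, OpenCV 4.12 (cv2) and the standard library are available. Lean on these libraries where they do the work, as an engineer would, in place of code of your own. Each camera call takes 0.05 s, during which the arm holds its last target. There are 200 camera calls.

TASK

Take the red-handled release rod from the blue rack, push it down through the slot on top of the white photometer and feel gently along the slot for the hidden latch tab, which lies a little deeper than the guard plate and yields, then press it until the orange battery tray springs out at the back. A hard push cracks the guard, so keep well under 30 N on the rod. Then stand the rod back in the rack's middle hole, handle resting on the rack, leave the tray out, and leave the glassware alone.

Things in the scene. Friction and masses are not known exactly. Their poses are not given: they have to be found in the camera images.
- unit: White bench photometer, fixed to the table: 160 mm (x) by 200 mm (y) by 90 mm high, small dark display and black cap on its top towards -x, a blue band round its foot. Origin: centre of its underside; x points to its back (where the battery tray is), y along its release slot, z up. The flat top is at z = 90 mm.
- slot_mouth (a point): Centre of the slot's grey-rimmed mouth, 90 mm above the table; axes as the photometer. Slot 13 mm wide (x), 70 mm long (y), cover 8 mm thick, wider space below; a black seal, no hindrance to the rod, hides it. 42 mm below the mouth a guard plate lies under the whole slot but for one notch; it gives about 1 mm per 8 N. Over 30 N of the rod on the photometer cracks it.
- slot_end (a point): Middle of the slot's short edge at +y, 35 mm from its centre, at top-face height. The guard's notch, 15 mm long in y and as wide as the slot, has its middle hidden within 24 mm either side of the slot's middle (differs each time; find it by feel). In it sits the latch tab, its top 3 to 10 mm lower than the guard (also hidden).
- tray (a joint): How far the orange battery tray is out of the photometer's back (+x), in m: about 0 latched and flush, 0.03 fully out. It springs out by itself when the latch tab is pressed, and stays out; no handle. The tab yields from about 2 N, then 0.7 N per mm; it lets the tray go after about 6 mm (about 7 N) and has a solid stop after 10 mm (9 N).
- tray_front (a point): Middle of the tray's orange front panel (94 mm by 50 mm), 40 mm above the table, on the photometer's back face when shut.
- rod: Release rod, 70 to 120 g: steel, 8 mm thick, 75 mm long (last 6 mm taper to 4 mm), below a square red handle 18 by 18 mm, 55 mm tall (75 to 130 mm above the origin). Origin: the tip's end; z up along the rod, x, y square to the handle's flats (at the start as the rack's). It stands in the rack's middle hole, handle resting on the rack, tip 10 mm above the table.
- rod_tip (a point): The end of the rod's tip; the same point as the rod's origin.
- rack: Blue test-tube rack, fixed: 70 mm (x) by 200 mm (y), top face 85 mm above the table, top plate 20 mm thick with open space below down to a 6 mm base. Five holes in a row along y: the middle one (13 mm) is the rod's, the other four (19 mm, at 37 and 75 mm either side) are for tubes. Origin: centre of its underside.
- rack_hole (a point): Centre of the mouth of the rack's middle hole (13 mm), the rod's home, 85 mm above the table; axes as the rack.
- tube_a: Stoppered test tube, 16 mm by 121 mm, in the rack's hole at y = +75 mm; bystander. Origin: its foot, 6 mm above the table.
- tube_b: Stoppered test tube, 16 mm by 121 mm, in the rack's hole at y = -75 mm; bystander. Origin: its foot, 6 mm above the table.
- amber_a: Amber bottle with a white cap, 52 mm by 90 mm tall; bystander. Origin: centre of its underside.
- amber_b: Amber bottle with a black cap, 52 mm by 90 mm tall; bystander. Origin: centre of its underside.
- beaker: Glass beaker, 68 mm by 85 mm tall; bystander. Origin: centre of its underside.
- cylinder: Measuring cylinder on a red foot, 64 mm foot, 212 mm tall; bystander. Origin: centre of its underside.
- flask: Green glass stoppered bottle, 84 mm by 144 mm tall; bystander. Origin: centre of its underside.

How it is judged (in metres and radians):
On the way, in this order (a step that is already met when the one before it is completed fails the run):
1. the rod's tip is in the photometer, through the slot (x of rod_tip in the frame of unit between -0.012 and 0.012 m and y of rod_tip in the frame of unit between -0.037 and 0.037 m and z of rod_tip in the frame of unit between 0.02 and 0.075 m), for 0.1 s.
2. the battery tray springs out (over 20 mm) while the rod is in the slot (all of step 1 and value of joint tray above 0.02 m), for 0.04 s.
At the end, for the whole second after the job is handed in: The battery tray is out by more than 20 mm, and the released rod stands at rest in the rack's middle hole: tip within 8 mm of the hole's axis and no more than 6 mm above its seated height, within 0.12 rad of upright (value of joint tray above 0.02 m and horizontal distance between rod_tip and rack_hole below 0.008 m and height (world z) of rod_tip between 0.004 and 0.016 m and angle between rod's own z axis and vertical below 0.12 rad and linear speed of rod below 0.02 m/s); the robot touches nothing.
It fails at once if the rod pushes on the photometer with more than 30 N (contact force between rod and unit above 30 N).
It fails at once if a bystander (tube, bottle, beaker, measuring cylinder) is moved by more than 30 mm (distance of any of tube_a, tube_b, amber_a, amber_b, beaker, cylinder, flask from where it was at the start of the episode above 0.03 m).
It also fails if it takes over 72 s, if anything falls off the work surface, if the arm or the gripper's body presses on something with over 40 N, if the wrist force passes 120 N, or if a joint passes its speed limit or range.

## Working session

There is one attempt and no reset: what is moved stays moved. The work goes in short steps, each a Python script; the robot and the scene stay as the last script left them, time stands still between calls to the robot, and variables do not carry over. Pictures are saved under pics/ and viewed, at most 10 in all, crops included, and the job is handed in when it is done.

```bash
mkdir -p pics; ls
python3 - <<'E'
from rig import ctrl
import cv2
for n in ("scene","top"):
    im=ctrl.snapshot(n); cv2.imwrite(f"pics/{n}1.png",im[:,:,::-1])
    print(n,ctrl.get_calibration(n))
print(ctrl.sense())
E
```

```text
pics
scene {'intrinsics': array([[508.38049444,   0.        , 320.00038229],
       [  0.        , 508.38049444, 239.99729679],
       [  0.        ,   0.        ,   1.        ]]), 'extrinsics': array([[-8.35670891e-01,  5.49053984e-01, -1.39242322e-02,
         5.30121766e+02],
       [-4.22157487e-01, -6.25901425e-01,  6.55767079e-01,
         2.08281267e+02],
       [ 3.51336330e-01,  5.53883679e-01,  7.54834852e-01,
        -1.44324803e+03],
       [ 0.00000000e+00,  0.00000000e+00,  0.00000000e+00,
         1.00000000e+00]])}
top {'intrinsics': array([[444.5409339 ,   0.        , 316.70971163],
       [  0.        , 444.5409339 , 242.87281335],
       [  0.        ,   0.        ,   1.        ]]), 'extrinsics': array([[ 1.92842020e-02, -9.99617344e-01,  1.98314381e-02,
        -2.67388992e+01],
       [ 9.84309920e-01,  2.24609820e-02,  1.75012817e-01,
        -6.31002847e+02],
       [-1.75391281e-01,  1.61452988e-02,  9.84366409e-01,
        -1.22467632e+03],
       [ 0.00000000e+00,  0.00000000e+00,  0.00000000e+00,
         1.00000000e+00]])}
{'time': 0.1, 'joint_positions': array([ 1.24199049e+00,  3.14177111e-01, -4.79691433e-02,  1.21022267e+00,
       -2.69939771e-06,  1.57086552e+00]), 'qvel': array([-0.00015517, -0.00253867,  0.00222842,  0.00065901,  0.0016737 ,
       -0.00032935]), 'joint_torque': array([ 3.94704639e-04, -5.40769351e+01,  3.40541089e+01,  1.12046531e-02,
        1.48373329e-05, -7.38383328e-07]), 'eef_pos': array([193.58806655, 567.38628548, 249.51206229]), 'tool_rot': array([-3.14002005e+00,  2.80821304e-06,  2.81271762e+00]), 'wrist_force': array([-0.14050609,  0.27051356,  0.07581394]), 'wrist_torque': array([-0.03164111, -0.03115239,  0.01128805]), 'finger_force': 0.0, 'gripper_width': 85.32037910846502}
```

View pics/top1.png

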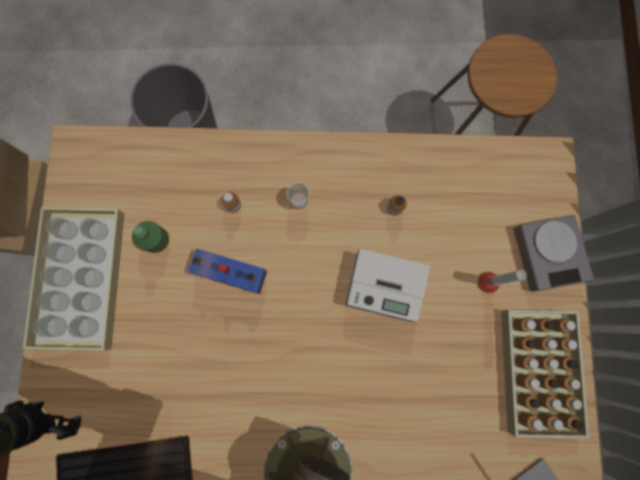

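View pics/scene1.png

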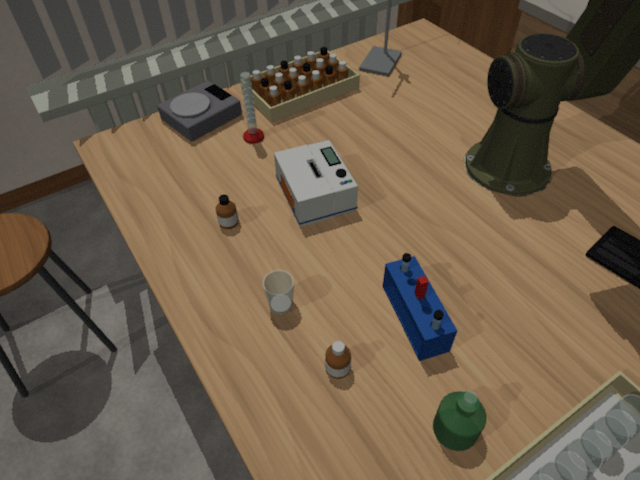

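The top view shows the rack centred at about (227,270) with the red handle at (223,268), and the photometer's slot at (389,285). The cylinder is at (488,282), and the bottles and beaker are well beyond, in row ~200.

```bash
cat > h.py <<'E'
import numpy as np, cv2
from rig import ctrl
def toworld(px, z, cal):
    K,E=cal["intrinsics"],cal["extrinsics"]; R,t=E[:3,:3],E[:3,3]
    d=np.linalg.inv(K)@[px[0],px[1],1]; d=R.T@(d*[1,-1,-1]); c=-R.T@t
    return c+d*(z-c[2])/d[2]
def wrist(name):
    cal=ctrl.get_calibration("wrist"); im=ctrl.snapshot("wrist")
    cv2.imwrite(f"pics/{name}.png",im[:,:,::-1]); np.savez(f"pics/{name}.npz",**cal); return im,cal
def mask_hsv(im,lo,hi): return cv2.inRange(cv2.cvtColor(im,cv2.COLOR_RGB2HSV),lo,hi)
def biggest(m):
    c,_=cv2.findContours(m,cv2.RETR_EXTERNAL,cv2.CHAIN_APPROX_NONE); return max(c,key=cv2.contourArea)
E
python3 - <<'E'
from h import *
cal=ctrl.get_calibration("top"); im=cv2.imread("pics/top1.png")[:,:,::-1].copy()
for p,z in [((223,268),140),((389.5,285),90)]: print(p,toworld(p,z,cal))
c=biggest(mask_hsv(im,(105,120,50),(130,255,255))); 
pts=np.array([toworld(p[0],85,cal)[:2] for p in c],np.float32); print("rack",cv2.minAreaRect(pts))
for a,b in [((377,282),(402,289)),((358,251),(429,265)),((358,251),(349,304))]:
    d=(toworld(b,90,cal)-toworld(a,90,cal))[:2]; print(np.linalg.norm(d),np.arctan2(d[1],d[0]))
print(ctrl.get_calibration("wrist")["extrinsics"],ctrl.get_calibration("wrist")["intrinsics"])
E
```

```text
(223, 268) [543.14076689 234.99535942 140.        ]
(389.5, 285) [ 511.64449863 -216.46166951   90.        ]
rack ((534.6287231445312, 205.66152954101562), (134.8495635986328, 63.63521194458008), 74.51431274414062)
71.43663046647346 -1.823881888709717
201.81499240401715 -1.7457377944037438
149.57368916072593 2.978661091279211
[[ 3.24496941e-01  9.45883639e-01 -2.42417441e-03 -5.97329471e+02]
 [-9.03839987e-01  3.09315692e-01 -2.95629974e-01  3.82820111e+01]
 [-2.78881720e-01  9.81220878e-02  9.55299452e-01 -3.79992898e+02]
 [ 0.00000000e+00  0.00000000e+00  0.00000000e+00  1.00000000e+00]] [[382.4806443    0.         316.80166014]
 [  0.         382.4806443  240.99665101]
 [  0.           0.           1.        ]]
```

```bash
cat >> h.py <<'E'
from scipy.spatial.transform import Rotation as Ro
def rpy(yaw): return [np.pi,0,yaw]
def look_pose(target, yaw, z):
    s=ctrl.sense(); cal=ctrl.get_calibration("wrist"); E=cal["extrinsics"]
    Rt=Ro.from_euler("xyz",s["tool_rot"]).as_matrix(); c=-E[:3,:3].T@E[:3,3]
    N=Ro.from_euler("xyz",rpy(yaw)).as_matrix()
    off=N@Rt.T@(c-s["eef_pos"]); d=N@Rt.T@(-E[2,:3])
    k=(target[2]-z-off[2])/d[2]; p=np.array(target)-off-k*d; p[2]=z; return p
E
python3 - <<'E'
from h import *
for n,t,yaw,z in (("u",(512,-216,90),1.4,230),("r",(543,235,110),1.31,270)):
    p=look_pose(t,yaw,z); print(n,p)
    ctrl.goto(p,rpy(yaw)); ctrl.hold(0.2); wrist(n); print(ctrl.sense()["time"],ctrl.sense()["eef_pos"])
E
```

```text
u [ 514.81573297 -209.65220189  230.        ]
3.3083 [ 514.97129984 -209.32110231  229.99488036]
r [546.27304176 248.49317374 270.        ]
5.2417 [546.52344721 247.70537912 269.97058063]
```

View pics/u.png

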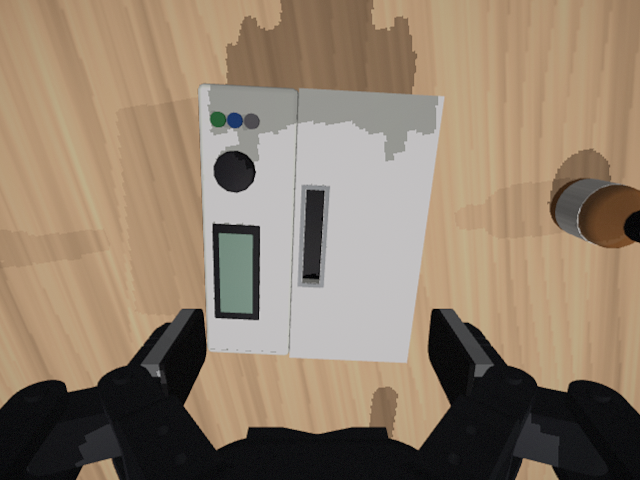

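View pics/r.png

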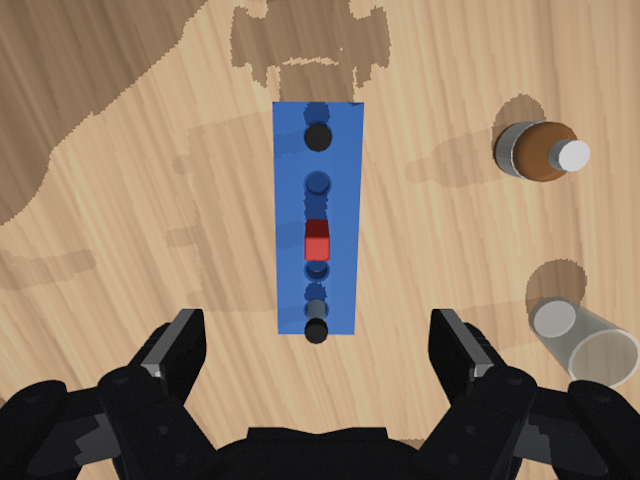

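The unit view shows the slot rim at corners (302,185), (329,186), (323,286), (299,286). In the rack view the top's corners are (273,102), (364,103), (354,334), (278,334), and the handle top spans (305,234) to (329,261).

Run:
```python
from h import *
u=dict(np.load("pics/u.npz")); r=dict(np.load("pics/r.npz"))
def show(n,pts,z,cal):
    w=np.array([toworld(p,z,cal)[:2] for p in pts]); print(n,w.mean(0).round(1),cv2.minAreaRect(w.astype(np.float32)))
    e=(w[0]+w[1]-w[2]-w[3]); print("  yaxis ang - 90:",np.arctan2(e[1],e[0])-np.pi/2,np.linalg.norm(e)/2)
im=cv2.imread("pics/u.png")[:,:,::-1].copy()
show("rim",[(302,185),(329,186),(323,286),(299,286)],90,u)
show("unit",[(202,85),(443,97),(408,362),(208,353)],90,u)
show("rack",[(273,102),(364,103),(354,334),(278,334)],85,r)
show("handle",[(305,234),(330,233),(329,261),(304,262)],140,r)
# sub-pixel slot rim and rack from masks
im2=cv2.imread("pics/r.png")[:,:,::-1].copy()
m=mask_hsv(im2,(100,100,40),(130,255,255)); c=biggest(m); w=np.array([toworld(p[0],85,r)[:2] for p in c],np.float32); print("rackmask",cv2.minAreaRect(w))
g=cv2.cvtColor(im,cv2.COLOR_RGB2GRAY)[175:295,296:334]; m=np.uint8(g<190)*255; c=biggest(m)
w=np.array([toworld(p[0]+[296,175],90,u)[:2] for p in c],np.float32); print("rimmask",cv2.minAreaRect(w))
```

```text
rim [ 511.9 -214. ] ((511.99859619140625, -214.22494506835938), (75.80724334716797, 18.63733673095703), 77.81095886230469)
  yaxis ang - 90: -0.21736537571786219 75.40424713494275
unit [ 513.  -214.7] ((512.93359375, -214.48883056640625), (198.75665283203125, 159.35519409179688), 77.1703109741211)
  yaxis ang - 90: -0.22554894852652785 198.30209944791977
rack [544.5 236.7] ((544.4362182617188, 236.51596069335938), (199.25010681152344, 69.3642349243164), 74.28462982177734)
  yaxis ang - 90: -0.27418433278843013 198.9020631492938
handle [544.7 238.3] ((544.6213989257812, 238.3117218017578), (21.706668853759766, 17.604398727416992), 73.49462127685547)
  yaxis ang - 90: -0.29773761372707375 20.5565027912971
rackmask ((544.2919921875, 237.40599060058594), (198.7356414794922, 69.14100646972656), 74.35493469238281)
rimmask ((511.5625915527344, -213.83261108398438), (78.28057861328125, 20.658456802368164), 77.18820190429688)
```

Run:
```python
from h import *
R=(544.4,237.2); Y=1.298; P=lambda s:print(s,ctrl.sense()["time"],ctrl.sense()["eef_pos"].round(2),ctrl.sense()["wrist_force"].round(2),ctrl.sense()["gripper_width"])
ctrl.goto([*R,185],rpy(Y)); ctrl.move_linear([*R,115],max_speed=100,force_limit=8); P("down")
ctrl.gripper_to(10); P("grip")
ctrl.move_linear([*R,240],max_speed=120,force_limit=15); P("lift")
ctrl.goto([512,-214.1,240],rpy(1.348)); P("over")
ctrl.move_linear([512,-214.1,203],max_speed=80,force_limit=6); ctrl.hold(.2); P("near"); wrist("s")
```

```text
down 6.525 [545.03 237.52 115.85] [ 0.34 -0.38  0.01] 85.3118863763612
grip 7.15 [544.53 237.25 115.26] [-0.85  0.78  2.69] 17.092816416703663
lift 8.3417 [543.91 236.96 239.07] [ 0.54 -0.16 -1.09] 17.240979251363964
over 10.0 [ 512.38 -213.29  239.94] [ 0.58 -0.05 -1.91] 17.634559809625635
near 10.8083 [ 512.38 -214.29  203.62] [ 0.54 -0.3  -1.12] 17.094656468026223
```

View pics/s.png

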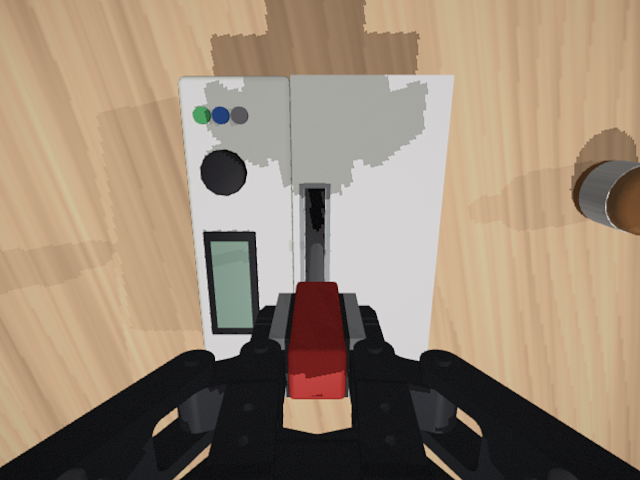

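The rod hangs over the slot centre line, with the steel at about (315,260) between rims at 303 and 328. Next I insert it and probe gently.

```bash
cat >> h.py <<'E'
S=np.array([512,-214.1]); UY=-0.223; ey=np.array([-np.sin(UY),np.cos(UY)])
def at(y,z): return [*(S+y*ey),z]
def P(s): d=ctrl.sense(); e=d["eef_pos"]; print(s,round(d["time"],2),"y",((e[:2]-S)@ey).round(2),"x",((e[:2]-S)@[ey[1],-ey[0]]).round(2),"z",e[2].round(2),d["wrist_force"].round(2))
E
python3 - <<'E'
from h import *
hit=ctrl.move_linear(at(0,158),max_speed=40,force_limit=6); P(("insert",hit))
if not hit:
  for y in (0,-6,6,-12,12,-18,18,-24,24):
    if y: 
        if ctrl.move_linear(at(y,158),max_speed=60,force_limit=8): P("side hit")
    ctrl.hold(.15)
    hit=ctrl.move_linear(at(y,148.5),max_speed=15,force_limit=4); P((y,hit))
    if not hit: break
    ctrl.move_linear(at(y,158),max_speed=60)
E
```

```text
('insert', False) 12.13 y -0.01 x 0.26 z 158.31 [-1.14  0.67  0.29]
(0, False) 13.07 y 0.1 x -0.06 z 148.46 [ 0.62  0.32 -0.14]
```

Run:
```python
from h import *
ys=[]
for t in (-12,12):
    hit=ctrl.move_linear(at(t,148.5),max_speed=15,force_limit=3.5); P((t,hit)); d=ctrl.sense(); ys.append((d["eef_pos"][:2]-S)@ey)
    ctrl.move_linear(at(ys[-1]-np.sign(t)*3,148.5),max_speed=15); P("back"); ctrl.hold(.2)
print(ys,np.mean(ys))
```

```text
(-12, True) 13.43 y -0.82 x -0.28 z 148.01 [0.87 1.85 1.51]
back 13.8 y 2.21 x -0.32 z 148.19 [ 0.21  0.11 -1.4 ]
(12, True) 14.56 y 9.37 x -0.17 z 148.14 [ 0.73 -2.65  0.34]
back 14.94 y 6.49 x -0.33 z 148.18 [ 0.13  0.59 -0.78]
[np.float64(-0.8190163024596272), np.float64(9.367664627095388)] 4.274324162317881
```

Run:
```python
from h import *
ctrl.move_linear(at(4.3,148.5),max_speed=15); ctrl.hold(.3); P("c")
for z in range(147,130,-1):
    hit=ctrl.move_linear(at(4.3,z),max_speed=12,force_limit=6); P((z,hit))
    if hit or ctrl.sense()["wrist_force"][2]>7.5: break
ctrl.hold(.3); P("end")
im=ctrl.snapshot("scene"); cv2.imwrite("pics/t.png",cv2.resize(im[120:240,240:380,::-1],None,fx=4,fy=4))
```

```text
c 15.73 y 4.34 x 0.01 z 148.51 [-0.47  0.34 -0.91]
(147, False) 16.01 y 4.29 x 0.23 z 147.26 [ 0.78 -0.09  1.22]
(146, False) 16.26 y 4.26 x 0.24 z 146.27 [-0.23 -0.22  3.21]
(145, False) 16.51 y 4.27 x 0.22 z 145.15 [ 0.3  -0.5   4.82]
(144, False) 16.76 y 4.25 x 0.21 z 144.13 [-0.48  0.59  4.5 ]
(143, False) 17.01 y 4.29 x 0.18 z 143.15 [-0.19  0.71  4.73]
(142, False) 17.26 y 4.29 x 0.03 z 141.98 [-0.32  0.3   3.94]
(141, False) 17.51 y 4.27 x 0.08 z 141.09 [-1.21 -0.6   5.57]
(140, False) 17.76 y 4.29 x 0.12 z 140.15 [-0.27  0.29  6.09]
(139, False) 18.01 y 4.24 x 0.12 z 139.25 [-0.84  0.2   5.9 ]
(138, False) 18.26 y 4.24 x 0.16 z 138.36 [-1.17  0.19  7.17]
(137, False) 18.51 y 4.25 x 0.22 z 137.59 [-1.35 -0.07  8.11]
end 18.81 y 4.27 x 0.23 z 137.57 [-0.59  0.16  7.87]
```

View pics/t.png

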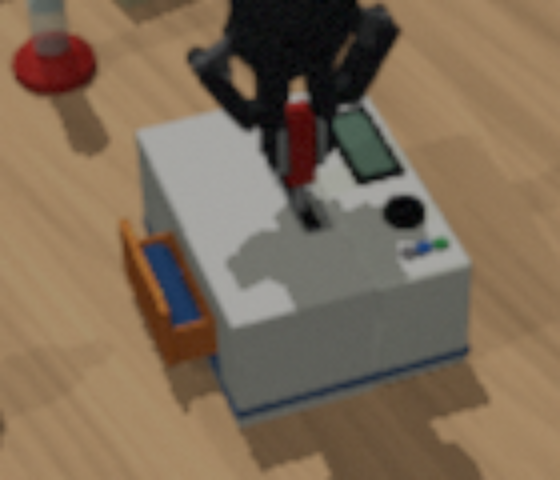

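The orange tray is out at the back, at about (165,300). Next I withdraw the rod and put it back in the rack.

Run:
```python
from h import *
R=(544.4,237.2)
def Q(s): d=ctrl.sense(); print(s,round(d["time"],2),d["eef_pos"].round(2),d["wrist_force"].round(2),d["gripper_width"])
print(ctrl.move_linear(at(4.3,240),max_speed=80,force_limit=12)); Q("out")
ctrl.goto([*R,240],rpy(1.298)); ctrl.hold(.2); Q("over")
print(ctrl.move_linear([*R,200],max_speed=80,force_limit=6)); ctrl.hold(.2)
print(ctrl.move_linear([*R,113],max_speed=40,force_limit=6)); Q("seat")
```

```text
False
out 20.3 [ 512.62 -209.73  239.38] [ 0.18  0.44 -0.94] 17.71671318854297
over 22.14 [544.77 236.22 240.04] [-0.04 -0.64 -1.51] 17.504921258050796
False
True
seat 24.94 [544.38 237.19 115.22] [-0.04 -0.42  5.42] 17.25282455137668
```

Contact came at z 115.2, the height it was picked up from, so the rod is seated. I release and check.

Run:
```python
from h import *
R=(544.4,237.2)
ctrl.gripper_to(85); ctrl.hold(.2); ctrl.move_linear([*R,220],max_speed=100,force_limit=10)
p=look_pose((*R,110),1.298,270); ctrl.goto(p,rpy(1.298)); ctrl.hold(.3)
print(ctrl.sense()["time"]); a=wrist("f")[0]; b=ctrl.snapshot("scene")
cv2.imwrite("pics/fin.png",np.hstack([a[80:360,200:480,::-1],b[110:390,240:520,::-1]]))
```

```text
27.6417
```

View pics/fin.png

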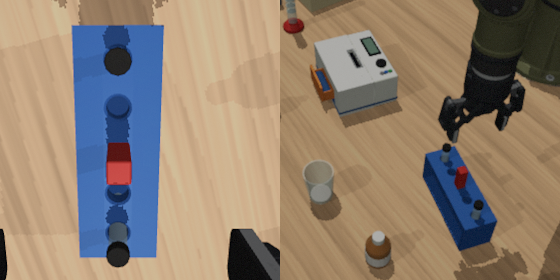

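The rod stands upright in the middle hole, with its handle at (119,165) as at the start. The tray is out, the glassware is untouched and the gripper is clear.

```bash
python3 -c "
from rig import ctrl
print(ctrl.hand_in())"
```

```text
the job is handed in; nothing more can be done
None
```

The job is handed in after about 28 s of the 72 s allowed: the battery tray is out, the rod is back in the rack's middle hole, pushes on the photometer stayed under about 10 N, and the glassware was not touched; the hand-in call returned no verdict.

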